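# Unscrew the captive jar cap and lever the lid open with a butter knife

## Robot

A 6-joint arm with a two-finger parallel gripper is mounted at the origin on the work surface. World frame = base frame: x ahead of the robot, y to its left, z up, the work surface at z = 0. Lengths are in m, angles in rad, forces in N, time in s.
With the tool pointing down it reaches from about 0.35 to 0.975 m from the base axis. Payload 7.1 kg.
Tool frame: the origin (TCP) lies at the very end of the fingers, on their centre line; the grasp point (between the pads) lies 19 mm behind it; z points along the fingers, y is the direction in which the jaws open and shut (so a half turn about z gives the same grasp; the last joint's range is limited). The gripper opens to 88 mm and grips with 3 to 60 N. Pads are 20 mm wide; open, the fingers measure 115 mm over their backs; the gripper's body (75 mm by 178 mm) begins 61 mm behind the grasp point.
Start: joints at [1.223, 0.423, 1.63, -0, 1.089, -0.019], TCP at [0.202, 0.592, 0.223] pointing down, gripper open.
Joint ranges: [-3, 3], [-0.9, 2.11], [0.09, 2.58], [-1.31, 4.45], [0.11, 2.69], [-2.54, 2.54]. Speed limits (rad/s): [2.39, 2.39, 3.01, 3.14, 3.14, 3.14].

## Interface

Orientations are given as [roll, pitch, yaw] about the fixed x, y, z axes, in that order (R = Rz(yaw) Ry(pitch) Rx(roll)).
In Python, from rig import ctrl gives the robot as it stands. The module is installed in compiled form; this text tells all that it offers.
- The arm moves only by the tool send_rows, never from a script. Its arguments are lists of equal length, an entry for each row: "slide": the shift along the tool's x, y, z in mm, a list of three; "delta_rot": the turn, a rotation vector about the tool's x, y, z in rad, a list of three; "grip": the finger opening in mm, from 0 to 87.8. A call has 1 to 8 rows; each row shifts and turns the commanded pose from where the row before left it, along the tool's axes as they then stand; what a row does not reach is not made up. A row lasts 1/8 s, in which the tool goes at most 62.5 mm and 10.7 degrees, less where a joint would pass 70% of its speed; a pose out of reach is approached as far as the arm can. A call with a gripper value outside its range is refused whole. The fingers move at their own pace and stop on an object; the grip force is fixed at half the most. Time passes only in rows, so rows that do not move let the fingers close. It gives the time, the measured TCP pose, the force and the opening at its end, in the units of the state.
- ctrl.state(): the state, without advancing time (a new reading comes with each control period).
- ctrl.grab_frame(name): name is "scene" or "top"; returns the picture (420x560x3 uint8, red, green, blue); there is no depth.
- ctrl.camera_params(name): a dict with "K" (3x3 intrinsics, pixels), "dist_coeffs" ([k1, k2, p1, p2, k3] as OpenCV has them; the pictures are not rectified), "eye" and "rotation" of the camera in the world. Camera axes: x right, y up, looking along -z (the intrinsics and any distortion apply to the point x, -y, -z); pixel columns grow to the right and rows downward; lengths in m; the calibration is good to about 2 mm. A picture is of the moment at which its call begins. camera_params takes no time and is no camera call.
- ctrl.close_job(): hands the job in, once; it reports no verdict.
Trained networks look in the newest picture that a camera, given by its name, has taken for a name from the list of things; names that differ only in an ending like _2 or _b are one class to them, and where a whole thing is asked for, a point or a joint stands for the part that bears it (a point fixed in the world has none). Each returns a list of dicts, best first, with "conf" (0 to 1); they miss things now and then, are a little off and sometimes report something else, mostly with a low value. They report only what shows in the picture. A call takes as long as a camera call. They do not tell look-alikes from the thing itself.
- ctrl.search_frame(camera, target): "location" ([x, y, z] in m, in the coordinates of the camera as it stood for that picture, good to about 4 mm: the middle of the surface that is visible of it).
- ctrl.regions_of(camera, target): "mask" (420x560 bool, what is visible of it).
- ctrl.tip_of(camera, target): "location" ([x, y, z] in m, in the coordinates of the camera as it stood for that picture, good to about 4 mm: a listed point, or the origin of a listed thing).
The state is a dict: "time": time; "joints": joint angles; "qvel": joint speeds; "joint_efforts": joint torques, N m; "eef_pos": TCP position; "eef_rot": TCP orientation; "contact_force": force on the tool from outside, world axes, zero at the start; "ft_torque": the same for the moment, N m; "finger_gap": finger opening in m.
Only numpy, scipy, OpenCV 4.12 (cv2) and the standard library are available. Lean on these libraries where they do the work, as an engineer would, in place of code of your own. Each camera call takes 0.05 s, during which the arm holds its last target.

## Task

Open the blue condiment jar: unscrew its brass cap (anticlockwise from above) until its thread lets go of the lid, then pick up the butter knife and lever the hinged lid up with the blade under its front tab, not with the gripper, until the lid stands open at least 60 degrees. Then lay the knife flat on the wooden board and let go; leave the white jar, wine glass, pepper mill and tumbler standing where they are.

Things in the scene. Friction and masses are not known exactly. Their poses are not given: they have to be found in the camera images.
- jar: Target jar: blue stoneware, fixed, 115 mm to the rim (160 mm with lid and cap); body diameter 90 mm up to 75 mm, neck diameter 72 mm from 85 mm to the rim. Origin: centre of the underside, z up. Front, with the lid's brass pry tab: -x side, roughly facing the robot; hinge: +x side.
- jar_hinge (a point): Point on the lid's hinge axis: on the jar's +x side, 46 mm from the jar's axis, 115 mm above the table. The hinge axis runs along the jar's y. Fixed.
- lid_angle (a joint): Lid angle, rad: 0 shut, positive raises the lid's front up and back towards the jar's +x side; stop at 1.5 (60 degrees = 1.05). The hinge is stiff: about 2.5 N at the tab moves it and it stays where it is left. While the cap is screwed on, the lid is held shut.
- lid: The hinged lid, carrying the cap: blue disc, diameter 74 mm, 6 mm thick; its origin lies on the hinge axis, 46 mm behind its centre; underside 116 mm above the table when shut. A brass tab 30 mm wide, 4 mm thick sticks out at the front (-x) to 70 mm from the jar's axis; its underside is 117 mm above the table when shut, with 34 mm of free overhang past the neck.
- lid_tab (a point): Middle of the tab's front end, 70 mm in front of the jar's axis (116 mm from the hinge axis), level with the underside of the lid disc (116 mm above the table when shut). Moves with the lid.
- cap: The captive brass screw cap on the lid; it never comes off. Ribbed disc, diameter 64 mm, 122 to 135 mm above the table; on it an upright wing bar 60 mm long, 16 mm thick, 25 mm tall (135 to 160 mm above the table), a red dot at one end. Take the wing across its 16 mm thickness. Origin on the cap's axis, 115 mm above the table when shut.
- cap_grip (a point): Centre of the wing bar, on the cap's axis, 147.5 mm above the table when shut. Its x axis runs along the wing towards the red dot, so yaw = jar yaw + cap angle.
- cap_angle (a joint): Cap angle, rad: 0 fully tight, grows as it is unscrewed (anticlockwise from above), end stop at 2.7. Stiff (about 0.15 N m), stays where it is left, does not rise. Starts at 0 to 0.4. The thread lets go of the lid at about 2.3.
- knife: Butter knife, loose, about 90 g, 200 mm long, lying flat. Origin: under the middle of its length; x runs from handle to blade tip, z up. Dark wooden handle 110 mm long (x -100 to +10 mm), 18 mm wide, 16 mm thick; flat steel blade 90 mm long (x +10 to +100 mm), 22 mm wide, 3 mm thick, its mid-plane 8 mm above the underside.
- knife_grip (a point): Good grip point on the handle near the centre of mass: 30 mm behind the knife's origin, 8 mm above its underside.
- knife_tip (a point): Tip of the blade, 130 mm ahead of knife_grip, in the blade's mid-plane.
- board: Wooden serving board, fixed, 200 x 120 mm, 14 mm thick (top 14 mm above the table). Origin: centre of the underside; x along its length.
- white_jar: Bystander: white jar of the same outline with a black cap, loose, 90 mm in diameter, 160 mm tall. Origin: centre of the underside, z up.
- wine_glass: Bystander: wine glass, loose, 74 mm in diameter, 190 mm tall. Origin: centre of the foot, z up.
- pepper_mill: Bystander: dark wooden pepper mill, loose, 56 mm in diameter, 160 mm tall. Origin: centre of the underside, z up.
- tumbler: Bystander: blue tumbler, loose, 72 mm in diameter, 85 mm tall. Origin: centre of the underside, z up.
There are look-alikes about, which are no part of the job. What is shaped like the knife but red is not meant. Leave any green look-alike of the jar alone.

How it is judged:
By the outcome, as a careful person would: the job done as asked, in the order asked, and still so for the second after the job is handed in, with the robot touching nothing.
It also fails if it takes over 72 s, if anything falls off the work surface, if the arm or the gripper's body presses on something with over 40 N, if the wrist force passes 120 N, or if a joint passes its speed limit or range.

## Working session

There is one attempt and no reset: what is moved stays moved. The work goes in short steps, Python scripts to look and compute and a tool call to move; the robot and the scene stay as the last step left them, time stands still between calls to the robot, and variables do not carry over. Pictures are saved under pics/ and viewed, and the job is handed in when it is done.

Besides the shell and the picture viewer there is one more tool, called after "Emit:" as name(argument=value, ...) on one line, values as JSON. send_rows: Moves the arm, as the interface text tells. Its arguments: {"type":"object","properties":{"slide":{"type":"array","items":{"type":"array","items":{"type":"number"}}},"delta_rot":{"type":"array","items":{"type":"array","items":{"type":"number"}}},"grip":{"type":"array","items":{"type":"number"}}},"required":["slide","delta_rot","grip"]}

```bash
mkdir -p pics; ls
python3 - <<'E'
from rig import ctrl
import cv2, numpy as np
s=ctrl.state(); print(s)
for n in ("scene","top"):
    im=ctrl.grab_frame(n); cv2.imwrite(f"pics/{n}0.png",cv2.cvtColor(im,cv2.COLOR_RGB2BGR))
    print(n,ctrl.camera_params(n))
E
```

```text
pics
{'time': 0.0, 'joints': array([ 1.22299198e+00,  4.23775022e-01,  1.63069023e+00, -1.91338621e-06,
        1.08858927e+00, -1.90137614e-02]), 'qvel': array([-0.0002758 , -0.0005917 ,  0.00057101, -0.00036289, -0.00178536,
        0.00040009]), 'joint_efforts': array([ 1.57087987e-03, -5.44638026e+01, -2.73661512e+01,  6.45622099e-02,
        2.27061252e-02, -9.61307705e-05]), 'eef_pos': array([0.20160829, 0.59100872, 0.2219427 ]), 'eef_rot': array([-3.14013101e+00, -2.61004149e-05,  2.81280293e+00]), 'contact_force': array([0.7922107 , 0.71652255, 0.21259996]), 'ft_torque': array([-0.04367883, -0.02412512,  0.02905095]), 'finger_gap': 0.08777054241545151}
scene {'K': array([[473.86170248,   0.        , 271.36424893],
       [  0.        , 473.86170248, 207.16325115],
       [  0.        ,   0.        ,   1.        ]]), 'dist_coeffs': array([-0.05184759,  0.        ,  0.        ,  0.        ,  0.        ]), 'eye': array([1.00644788, 0.62672262, 1.23175639]), 'rotation': array([5.63430733e-01, 7.46470860e-04, 2.51893639e+00])}
top {'K': array([[454.20945538,   0.        , 284.96092074],
       [  0.        , 454.20945538, 215.77752765],
       [  0.        ,   0.        ,   1.        ]]), 'dist_coeffs': array([-0.15342545,  0.        ,  0.        ,  0.        ,  0.        ]), 'eye': array([0.46926654, 0.07222078, 1.21519254]), 'rotation': array([ 0.10117628, -0.00268481, -1.5417886 ])}
```

View pics/scene0.png

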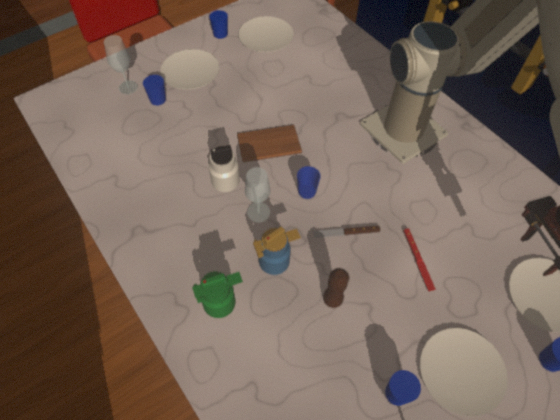

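View pics/top0.png

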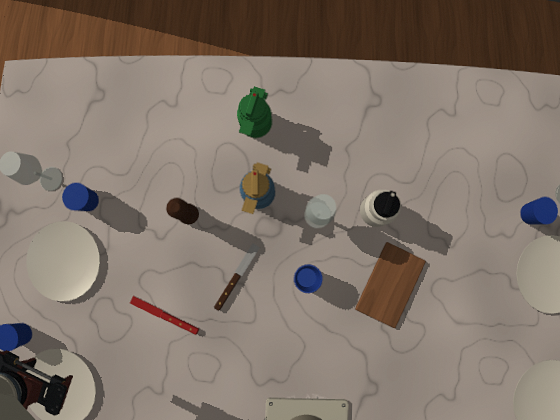

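The top picture shows the blue jar at about (257,188) with its brass tab towards (250,210). The knife runs from its handle end (217,307) to its tip (254,252), and the board is at (391,285). The glass is at (320,210), the tumbler at (308,278), the mill at (182,210) and the white jar at (382,207). The green jar at (255,113) and the red knife are decoys.

```bash
cat > h.py <<'E'
from rig import ctrl
import cv2, numpy as np
from scipy.spatial.transform import Rotation as R
def cam(n):
    p=ctrl.camera_params(n); return p['K'],p['dist_coeffs'],np.array(p['eye']),R.from_euler('xyz',p['rotation']).as_matrix()
def proj(n,P):
    K,d,e,Rc=cam(n); P=np.atleast_2d(P); c=(P-e)@Rc; c=c*[1,-1,-1]
    return cv2.projectPoints(c.reshape(-1,1,3),np.zeros(3),np.zeros(3),K,d)[0].reshape(-1,2)
def back(n,uv,z):
    K,d,e,Rc=cam(n); u=cv2.undistortPoints(np.array(uv,float).reshape(-1,1,2),K,d).reshape(-1,2)
    r=np.c_[u[:,0],-u[:,1],-np.ones(len(u))]@Rc.T
    return e+r*((z-e[2])/r[:,2])[:,None]
def w(n,loc):
    K,d,e,Rc=cam(n); return e+Rc@np.array(loc)
def save(n,f):
    im=ctrl.grab_frame(n); cv2.imwrite(f,cv2.cvtColor(im,cv2.COLOR_RGB2BGR)); return im
def crop(n,f,x0,y0,x1,y1,s):
    im=ctrl.grab_frame(n); c=cv2.resize(im[y0:y1,x0:x1],None,fx=s,fy=s,interpolation=cv2.INTER_CUBIC)
    cv2.imwrite(f,cv2.cvtColor(c,cv2.COLOR_RGB2BGR)); return im
def tcp():
    s=ctrl.state(); return s['eef_pos'],R.from_euler('xyz',s['eef_rot']).as_matrix()
def delta(pos,Rt):
    p,Rm=tcp(); print('slide mm',np.round(Rm.T@(np.array(pos)-p)*1000,1),'rotvec',np.round(R.from_matrix(Rm.T@Rt).as_rotvec(),4))
E
python3 - <<'E'
from h import *
for t in ['jar','lid_tab','cap_grip','knife_grip','knife_tip','knife','board','wine_glass','tumbler','pepper_mill','white_jar','jar_hinge','cap']:
    for n in ('top','scene'):
        for r in ctrl.tip_of(n,t)[:4]:
            print(t,n,round(r['conf'],2),np.round(w(n,r['location']),4),proj(n,w(n,r['location'])).round(0))
crop('top','pics/t1.png',140,140,440,340,2.6)
crop('scene','pics/s1.png',200,110,450,310,3)
E
```

```text
jar top 0.63 [ 0.8512  0.1635 -0.    ] [[255. 122.]]
jar top 0.57 [0.6556 0.1471 0.0016] [[258. 192.]]
jar scene 0.6 [0.6542 0.1472 0.0018] [[274. 261.]]
jar scene 0.57 [0.8489 0.1585 0.0015] [[219. 301.]]
lid_tab top 0.73 [0.7813 0.1781 0.1196] [[245. 134.]]
lid_tab top 0.7 [0.5873 0.1645 0.119 ] [[247. 212.]]
lid_tab scene 0.81 [0.7823 0.1792 0.1147] [[241. 277.]]
lid_tab scene 0.68 [0.5851 0.1645 0.1184] [[299. 233.]]
lid_tab scene 0.6 [ 0.5999 -0.0167  0.0025] [[257. 212.]]
cap_grip top 0.89 [0.8509 0.1647 0.1474] [[251. 104.]]
cap_grip top 0.77 [0.6535 0.1474 0.1445] [[255. 183.]]
cap_grip scene 0.79 [0.6567 0.143  0.1507] [[272. 235.]]
cap_grip scene 0.74 [0.8527 0.1608 0.1502] [[212. 281.]]
knife_grip top 0.81 [0.3048 0.3618 0.0081] [[173. 320.]]
knife_grip top 0.75 [0.3982 0.2139 0.0125] [[229. 287.]]
knife_grip scene 0.84 [0.3977 0.2092 0.0087] [[356. 229.]]
knife_grip scene 0.71 [0.5122 0.1487 0.0094] [[313. 235.]]
knife_tip top 0.7 [0.3533 0.4762 0.0078] [[132. 300.]]
knife_tip top 0.67 [0.5137 0.1437 0.0077] [[257. 244.]]
knife_tip scene 0.91 [0.3556 0.4779 0.0069] [[431.
[... 907 characters left out ...]
347 0.0006] [[334. 298.]]
pepper_mill scene 0.73 [ 0.4135 -0.2182  0.0023] [[268. 143.]]
pepper_mill scene 0.45 [ 0.4298  0.0077 -0.003 ] [[306. 191.]]
white_jar top 0.78 [ 0.6172 -0.1754  0.0018] [[377. 209.]]
white_jar scene 0.82 [ 0.6116 -0.1759  0.0036] [[225. 179.]]
jar_hinge top 0.67 [0.6985 0.1338 0.1145] [[261. 168.]]
jar_hinge top 0.57 [0.8928 0.1524 0.1156] [[257.  92.]]
jar_hinge scene 0.87 [0.6975 0.1313 0.1122] [[257. 247.]]
jar_hinge scene 0.67 [0.8958 0.1491 0.1181] [[196. 292.]]
cap top 0.96 [0.653 0.142 0.112] [[258. 186.]]
cap top 0.56 [0.8499 0.1624 0.1198] [[252. 108.]]
cap scene 0.93 [0.8469 0.1619 0.1165] [[216. 285.]]
cap scene 0.59 [0.651  0.1422 0.1175] [[274. 240.]]
```

View pics/t1.png

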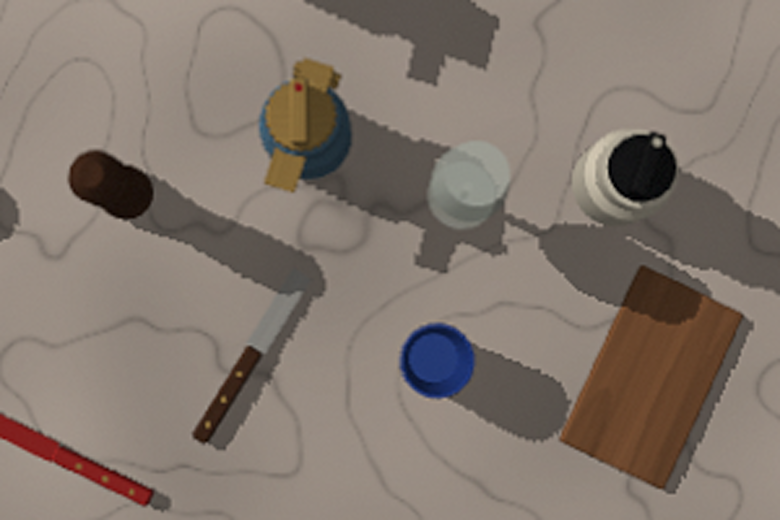

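View pics/s1.png

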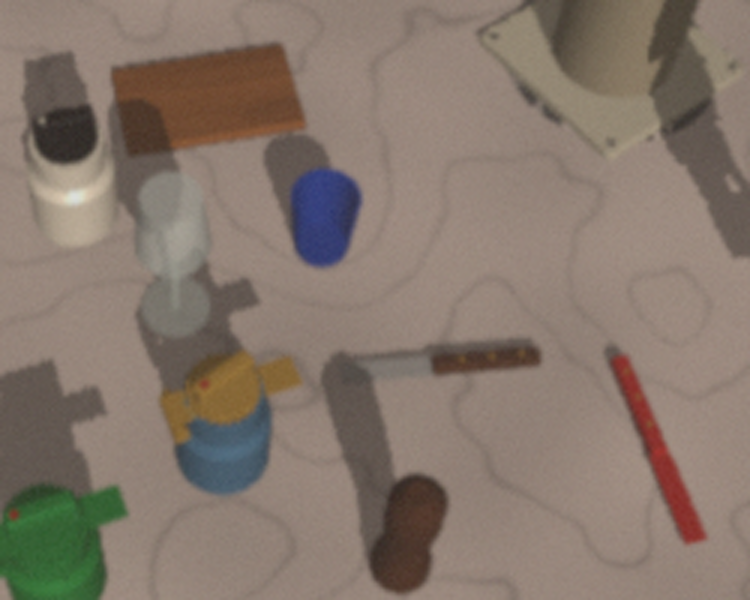

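Run:
```python
from h import *
# wing top ends in top crop (z=.16)
px=lambda x,y:(140+x/2.6,140+y/2.6)
print(back('top',[px(298,80),px(300,143),px(298,87)],0.16).round(4))
px2=lambda x,y:(200+x/3,110+y/3)
print(back('scene',[px2(204,384)],0.16).round(4))
c=np.array([.6545,.1465]); yaw=np.arctan2(.1325-.1645,.698-.586); print('yaw',yaw)
im={n:ctrl.grab_frame(n) for n in('top','scene')}
for cap in (0.1,0.3):
  for n,(x0,y0,x1,y1) in {'top':(210,140,310,230),'scene':(230,200,330,290)}.items():
    s=6
    o=cv2.resize(im[n][y0:y1,x0:x1],None,fx=s,fy=s,interpolation=cv2.INTER_CUBIC)
    o=cv2.cvtColor(o,cv2.COLOR_RGB2BGR)
    def poly(P,col):
        uv=(proj(n,P)-[x0,y0]+.5)*s
        cv2.polylines(o,[np.int32(uv)],True,col,1)
    def loc(P,a):
        P=np.array(P,float); r=P.copy(); r[:,0]=c[0]+P[:,0]*np.cos(a)-P[:,1]*np.sin(a); r[:,1]=c[1]+P[:,0]*np.sin(a)+P[:,1]*np.cos(a); return r
    t=np.linspace(0,2*np.pi,60)
    poly(loc(np.c_[.045*np.cos(t),.045*np.sin(t),0*t+.075],0),(0,255,0))
    poly(loc(np.c_[.032*np.cos(t),.032*np.sin(t),0*t+.135],0),(255,255,0))
    poly(loc([[-.036,.015,.121],[-.07,.015,.121],[-.07,-.015,.121],[-.036,-.015,.121]],yaw),(0,0,255))
    a=yaw+cap
    for z in (.135,.16): poly(loc([[-.03,.008,z],[.03,.008,z],[.03,-.008,z],[-.03,-.008,z]],a),(255,0,255))
    cv2.imwrite(f'pics/ov_{n}_{int(cap*10)}.png',o)
```

```text
[[0.6812 0.1473 0.16  ]
 [0.6234 0.1433 0.16  ]
 [0.6747 0.147  0.16  ]]
[[0.6739 0.1474 0.16  ]]
yaw -0.2782996590051114
```

View pics/ov_top_3.png

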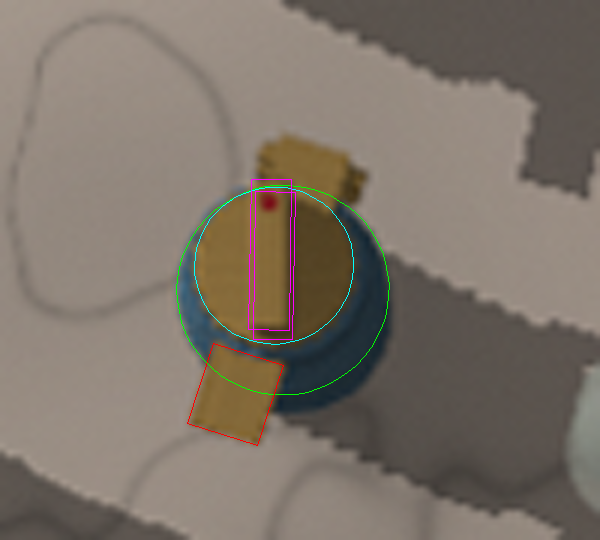

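View pics/ov_scene_3.png

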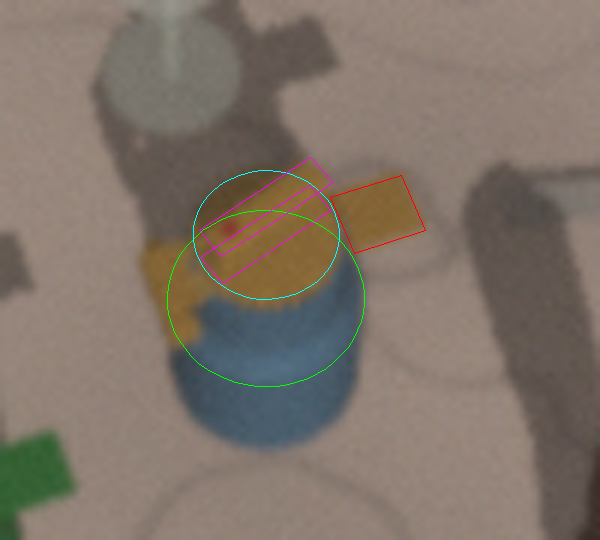

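The overlays fit well: jar axis (0.6545, 0.1465), yaw −0.278, wing yaw about 0.05. Next I go above the jar.

Run:
```python
from h import *
delta([.6545,.1465,.222],R.from_euler('xyz',[np.pi,0,2.8128]).as_matrix())
print(ctrl.state()['time'])
```

```text
slide mm [-572.1 -275.     0.7] rotvec [-0.  0. -0.]
1.6
```

Emit:
send_rows(slide=[[-50,-24,0],[-50,-24,0],[-50,-24,0],[-50,-24,0],[-50,-24,0],[-50,-24,0],[-50,-24,0],[-50,-24,0]], delta_rot=[[0,0,0],[0,0,0],[0,0,0],[0,0,0],[0,0,0.15],[0,0,0],[0,0,0],[0,0,0]], grip=[87,87,87,87,87,87,87,87])

```text
time: 2.6
eef_pos: [0.5006, 0.2627, 0.2229]
eef_rot: [3.141, 0.0, 2.663]
contact_force: [0.8, 1.9, 0.2]
finger_gap: 0.087
```

Run:
```python
from h import *
delta([.6545,.1465,.222],R.from_euler('xyz',[np.pi,0,0.05]).as_matrix())
s=ctrl.state();print(s['time'],s['joints'],s['eef_pos'],s['eef_rot'])
```

```text
slide mm [-190.1  -32.3    0.9] rotvec [ 6.0000e-04 -5.0000e-04  2.6129e+00]
2.6 [ 4.62204316e-01  3.35711630e-01  1.76383596e+00  7.37452678e-06
  1.04150167e+00 -6.29862925e-01] [0.50064285 0.26271609 0.22289471] [3.14114978e+00 3.14929693e-04 2.66285978e+00]
```

Emit:
send_rows(slide=[[-48,-8,0],[-48,-8,0],[-47,-8,0],[-47,-8,0],[0,0,0],[0,0,0],[0,0,0],[0,0,0]], delta_rot=[[0,0,0],[0,0,0],[0,0,0],[0,0,0.18],[0,0,0.18],[0,0,0.18],[0,0,0.18],[0,0,0.18]], grip=[87,87,87,87,87,87,87,87])

```text
time: 3.6
eef_pos: [0.6535, 0.1482, 0.2226]
eef_rot: [-3.141, 0.0, 1.757]
contact_force: [0.3, -0.4, 0.4]
finger_gap: 0.087
```

Emit:
send_rows(slide=[[0,0,0],[0,0,0],[0,0,0],[0,0,0],[0,0,0],[0,0,0],[0,0,0],[0,0,0]], delta_rot=[[0,0,0.18],[0,0,0.18],[0,0,0.18],[0,0,0.18],[0,0,0.18],[0,0,0.18],[0,0,0.18],[0,0,0.18]], grip=[87,87,87,87,87,87,60,50])

```text
time: 4.6
eef_pos: [0.6535, 0.1483, 0.2226]
eef_rot: [-3.142, 0.0, 0.317]
contact_force: [0.0, -0.1, -0.0]
finger_gap: 0.0707
```

Run:
```python
from h import *
delta([.6545,.1465,.139],R.from_euler('xyz',[np.pi,0,0.05]).as_matrix())
s=ctrl.state();print(s['time'],s['joints'],s['eef_pos'],s['eef_rot'],s['finger_gap'])
crop('top','pics/t2.png',180,100,380,250,4)
```

```text
slide mm [ 0.4  2.  83.6] rotvec [0.000e+00 1.000e-04 2.669e-01]
4.6 [ 2.05339705e-01  4.89276143e-01  1.52275972e+00 -2.44651832e-06
  1.12962300e+00  1.45928117e+00] [0.6534882  0.14826007 0.22263036] [-3.14158748e+00  6.60392593e-05  3.16855901e-01] 0.07069625530759112
```

Emit:
send_rows(slide=[[0,2,0],[1,0,0],[0,0,40],[0,0,30],[0,0,13],[0,0,0]], delta_rot=[[0,0,0.17],[0,0,0.095],[0,0,0],[0,0,0],[0,0,0],[0,0,0]], grip=[50,50,50,50,50,50])

```text
time: 5.4
eef_pos: [0.6548, 0.1464, 0.1391]
eef_rot: [3.141, 0.001, 0.059]
contact_force: [-0.4, 0.0, 0.2]
finger_gap: 0.0498
```

Emit:
send_rows(slide=[[0,0,0],[0,0,0],[0,0,0],[0,0,0]], delta_rot=[[0,0,0],[0,0,0],[0,0,0],[0,0,0]], grip=[5,5,5,5])

```text
time: 5.9
eef_pos: [0.6554, 0.1458, 0.1403]
eef_rot: [3.14, -0.001, 0.058]
contact_force: [-0.5, -0.8, 3.0]
finger_gap: 0.0154
```

Emit:
send_rows(slide=[[0,0,0],[0,0,0],[0,0,0],[0,0,0],[0,0,0],[0,0,0],[0,0,0],[0,0,0]], delta_rot=[[0,0,-0.1],[0,0,-0.12],[0,0,-0.12],[0,0,-0.12],[0,0,-0.12],[0,0,-0.12],[0,0,-0.12],[0,0,-0.12]], grip=[5,5,5,5,5,5,5,5])

```text
time: 6.9
eef_pos: [0.6551, 0.1463, 0.1403]
eef_rot: [3.141, 0.0, 1.001]
contact_force: [-2.0, -1.4, 3.1]
finger_gap: 0.0157
```

Run:
```python
from h import *
s=ctrl.state();print(s['time'],s['joints'],s['eef_pos'],s['eef_rot'],s['finger_gap'],s['contact_force'],s['ft_torque'])
crop('scene','pics/s3.png',200,150,340,300,4)
```

```text
6.9 [ 2.02063543e-01  5.82804648e-01  1.57368123e+00 -1.47292980e-04
  9.85025226e-01  7.71572359e-01] [0.65514354 0.14632057 0.14027744] [3.14144862e+00 3.11260709e-05 1.00136893e+00] 0.01570237411564243 [-2.0272166  -1.35514878  3.06056175] [-0.27917126  0.34059735 -0.16460509]
```

View pics/s3.png

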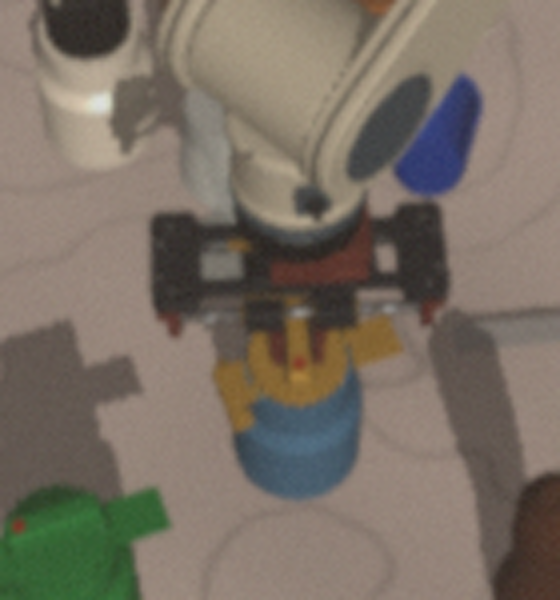

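The wing turns with the gripper; the red dot is now at crop (298,362). I keep turning, up to a cap angle of about 2.5.

Emit:
send_rows(slide=[[0,0,0],[0,0,0],[0,0,0],[0,0,0],[0,0,0],[0,0,0],[0,0,0],[0,0,0]], delta_rot=[[0,0,-0.14],[0,0,-0.14],[0,0,-0.14],[0,0,-0.14],[0,0,-0.14],[0,0,-0.14],[0,0,-0.14],[0,0,-0.14]], grip=[5,5,5,5,5,5,5,5])

```text
time: 7.95
eef_pos: [0.6545, 0.1463, 0.1402]
eef_rot: [-3.14, -0.0, 2.12]
contact_force: [-3.7, -1.5, 5.9]
finger_gap: 0.0159
```

Emit:
send_rows(slide=[[0,0,0],[0,0,0],[0,0,0]], delta_rot=[[0,0,-0.08],[0,0,-0.06],[0,0,0]], grip=[5,5,5])

```text
time: 8.32
eef_pos: [0.6545, 0.1463, 0.1402]
eef_rot: [-3.14, -0.0, 2.257]
contact_force: [-3.7, -1.7, 5.3]
finger_gap: 0.0159
```

Run:
```python
from h import *
s=ctrl.state();print(s['time'],s['joints'],s['eef_pos'],s['eef_rot'],s['finger_gap'],s['contact_force'],s['ft_torque'])
```

```text
8.325 [ 2.02204667e-01  5.82553171e-01  1.57424827e+00 -2.39689856e-04
  9.86164653e-01 -4.83429074e-01] [0.65446766 0.14625432 0.14024168] [-3.14028377e+00 -4.61589427e-04  2.25656219e+00] 0.01587097154734654 [-3.74629541 -1.69658534  5.32333495] [-0.33304502  0.72530169  0.07575573]
```

Emit:
send_rows(slide=[[0,0,0],[0,0,0],[0,0,-15],[0,0,-35],[0,0,-40]], delta_rot=[[0,0,0],[0,0,0],[0,0,0],[0,0,0],[0,0,0]], grip=[55,55,55,55,55])

```text
time: 8.95
eef_pos: [0.655, 0.1466, 0.231]
eef_rot: [-3.141, -0.0, 2.258]
contact_force: [0.1, -0.2, 0.3]
finger_gap: 0.0549
```

```bash
cat > data.py <<'E'
D=[([1.22299198e+00,4.23775022e-01,1.63069023e+00,0,1.08858927e+00],[0.20160829,0.59100872,0.2219427]),
([4.62204316e-01,3.35711630e-01,1.76383596e+00,0,1.04150167],[0.50064285,0.26271609,0.22289471]),
([2.05339705e-01,4.89276143e-01,1.52275972e+00,0,1.12962300],[0.6534882,0.14826007,0.22263036]),
([2.02063543e-01,5.82804648e-01,1.57368123e+00,0,9.85025226e-01],[0.65514354,0.14632057,0.14027744])]
E
python3 - <<'E'
from h import *
from data import D
s=ctrl.state();print(s['time'],list(s['joints']),list(s['eef_pos']),s['eef_rot'],s['contact_force'])
# tool yaw 2.617 over knife grip at x=-18mm
g=np.array([.398,.2115]); d=np.array([np.cos(-.525),np.sin(-.525)])
delta([*(g+d*.014),.1],R.from_euler('xyz',[np.pi,0,2.617]).as_matrix())
from scipy.optimize import least_squares
def f(p):
    o=[]
    for j,x in D:
        a=j[1]; b=a+j[2]; 
        o+=[p[0]+p[2]*np.sin(a)+p[3]*np.sin(b)+p[4]*np.cos(b)-np.hypot(*x[:2]), p[1]+p[2]*np.cos(a)+p[3]*np.cos(b)-p[4]*np.sin(b)-x[2]]
    return o
r=least_squares(f,[0.,.0,.4,.4,0]);print(r.x,np.abs(r.fun).max(), np.linalg.svd(r.jac)[1])
for j,x in D: print(np.arctan2(x[1],x[0])-j[0])
E
```

```text
8.95 [np.float64(0.20236668731462618), np.float64(0.4827208591733753), np.float64(1.5129219174619868), np.float64(5.524259815958474e-05), np.float64(1.1464636051199688), np.float64(-0.48438252834650547)] [np.float64(0.6549870417879624), np.float64(0.1465508788855434), np.float64(0.23103661555121535)] [-3.14116146e+00 -2.83765574e-04  2.25752272e+00] [ 0.13732937 -0.17993866  0.33217134]
slide mm [ 200.  -152.6  131.2] rotvec [-0.0004 -0.0004 -0.3595]
[1.56077474e-04 1.36394577e-03 5.62625940e-01 4.84095673e-01
 7.58665478e-02] 0.00034794930541692803 [3.46042077 2.82741073 0.14050643 0.07581915 0.07580272]
0.019057092554286115
0.021052563141768843
0.01775857597192121
0.017671507079669607
```

Run:
```python
from h import *
g=np.array([.398,.2115]); a=-.525
c=g+.03*np.array([np.cos(a),np.sin(a)])
bc=np.array([.4135,-.2165])
for n,(x0,y0,x1,y1),f in [('top',(200,235,280,320),'top0'),('scene',(300,200,400,260),'scene0'),('top',(340,230,440,340),'top0')]:
    im=cv2.imread(f'pics/{f}.png'); s=7 if x0<340 else 5
    o=cv2.resize(im[y0:y1,x0:x1],None,fx=s,fy=s,interpolation=cv2.INTER_CUBIC)
    def loc(P,a,c):
        P=np.array(P,float); r=P.copy(); r[:,0]=c[0]+P[:,0]*np.cos(a)-P[:,1]*np.sin(a); r[:,1]=c[1]+P[:,0]*np.sin(a)+P[:,1]*np.cos(a); return r
    def poly(P,col):
        cv2.polylines(o,[np.int32((proj(n,P)-[x0,y0]+.5)*s)],True,col,1)
    rect=lambda xa,xb,w,z:[[xa,w,z],[xb,w,z],[xb,-w,z],[xa,-w,z]]
    poly(loc(rect(-.1,.01,.009,.016),a,c),(0,255,0)); poly(loc(rect(.01,.1,.011,.0095),a,c),(0,0,255))
    for ba in (1.1,): poly(loc(rect(-.1,.1,.06,.014),np.radians(152),bc),(255,0,0))
    cv2.imwrite(f'pics/k_{n}{x0}.png',o)
```

```text
(no output)
```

View pics/k_top200.png

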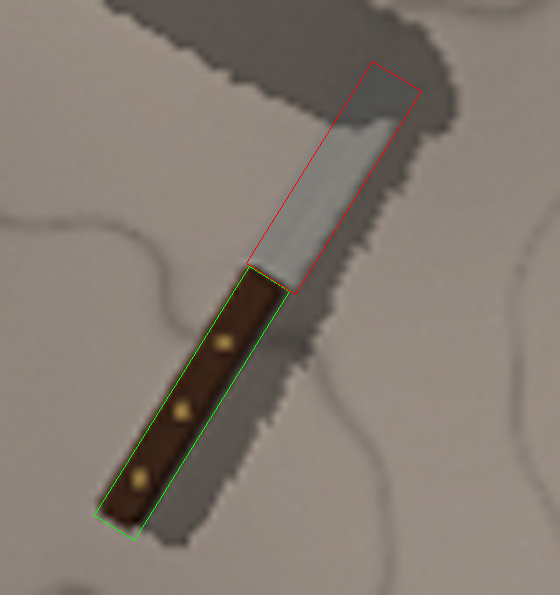

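View pics/k_scene300.png

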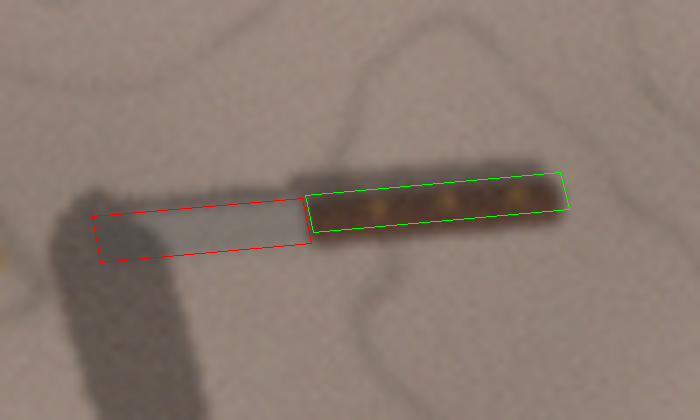

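View pics/k_top340.png

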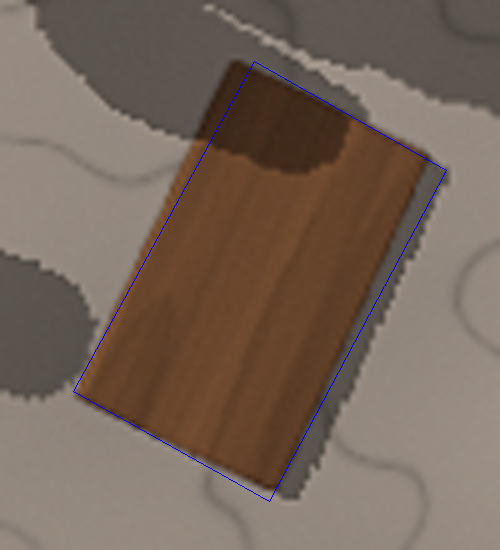

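Knife overlay agrees within about 2 mm. Next I move over the knife with tool yaw 2.617, gripping near the blade end of the handle.

Emit:
send_rows(slide=[[0,0,0],[0,0,0],[50,-15,0],[50,-15,0],[50,-15,10],[50,-15,30],[33,-12,40],[0,0,50]], delta_rot=[[0,0,-0.18],[0,0,-0.18],[0,0,0],[0,0,0],[0,0,0],[0,0,0],[0,0,0],[0,0,0]], grip=[55,55,55,55,55,55,50,45])

```text
time: 9.95
eef_pos: [0.4163, 0.2015, 0.1005]
eef_rot: [3.139, 0.002, 2.619]
contact_force: [-0.5, 0.9, 0.1]
finger_gap: 0.0457
```

Run:
```python
from h import *
delta([.417,.2005,.002],R.from_euler('xyz',[np.pi,0,2.617]).as_matrix())
crop('scene','pics/s4.png',200,130,400,280,4)
px=lambda x,y:(340+x/5-.5,230+y/5-.5)
B=back('top',[px(235,60),px(428,158),px(272,490),px(75,392)],.014)[:,:2];print(B.round(4),B.mean(0)); 
v=B[0]-B[3];print(np.linalg.norm(v),np.arctan2(v[1],v[0])); v=B[1]-B[2];print(np.linalg.norm(v),np.arctan2(v[1],v[0]))
```

```text
slide mm [-1.  -0.8 98.5] rotvec [0.0026 0.0016 0.0023]
[[ 0.5303 -0.2001]
 [ 0.4803 -0.3061]
 [ 0.3029 -0.2239]
 [ 0.353  -0.1175]] [ 0.41663765 -0.21191282]
0.19556041258628648 -0.43635672848471435
0.19547169686344298 -0.4339458316624795
```

View pics/s4.png

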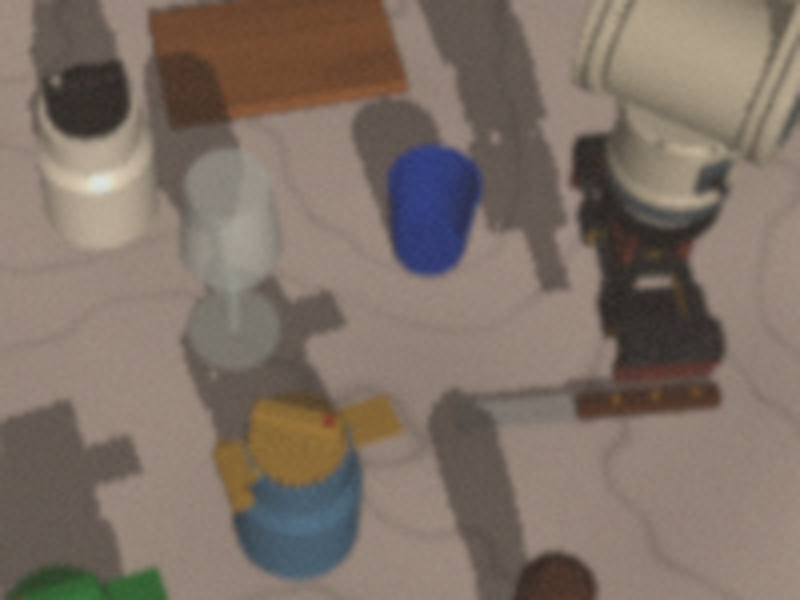

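The scene shows the red dot now at crop (328,422), so the wing has turned about 2.2 rad. The bystanders and the knife are where they were. I descend and grasp the knife.

Emit:
send_rows(slide=[[-1,-1,40],[0,0,35],[0,0,18],[0,0,5],[0,0,0]], delta_rot=[[0,0,0],[0,0,0],[0,0,0],[0,0,0],[0,0,0]], grip=[45,45,45,45,45])

```text
time: 10.62
eef_pos: [0.4186, 0.1996, 0.0025]
eef_rot: [3.141, 0.001, 2.618]
contact_force: [0.4, -0.3, 0.4]
finger_gap: 0.0452
```

Run:
```python
from h import *
delta([.417,.2005,.002],R.from_euler('xyz',[np.pi,0,2.617]).as_matrix())
s=ctrl.state();print(s['time'],s['joints'],s['contact_force'])
im=crop('top','pics/t5.png',200,130,320,310,3.3)
d=back('scene',[(200+328/4-.5,130+422/4-.5)],.16)[0]; print(d, np.arctan2(d[1]-.1465,d[0]-.6545)+.278)
for n in('top','scene'):
  for r in ctrl.tip_of(n,'cap_grip')[:3]: print(w(n,r['location']))
```

```text
slide mm [ 1.8 -0.1  0.5] rotvec [0.0009 0.0006 0.0005]
10.625 [ 4.19355628e-01  5.91260787e-01  2.08265182e+00 -1.55330655e-05
  4.66617667e-01 -6.27346600e-01] [ 0.44859424 -0.27658698  0.4230806 ]
[0.64054033 0.16051787 0.16      ] 2.632114430244177
[0.65104055 0.14725254 0.14540354]
[0.85046116 0.16114977 0.14817052]
[0.84988168 0.16171455 0.1512445 ]
[0.65496123 0.14638525 0.15144556]
```

View pics/t5.png

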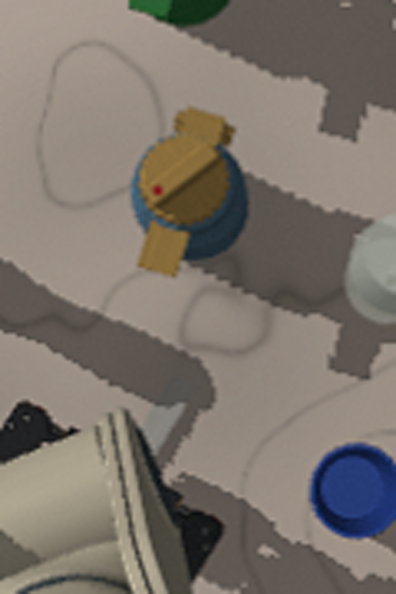

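Emit:
send_rows(slide=[[0,0,0],[0,0,0],[0,0,0],[0,0,0],[0,0,0]], delta_rot=[[0,0,0],[0,0,0],[0,0,0],[0,0,0],[0,0,0]], grip=[5,5,5,5,5])

```text
time: 11.4
eef_pos: [0.4179, 0.1994, 0.0018]
eef_rot: [3.141, 0.0, 2.618]
contact_force: [-1.6, -0.1, 3.7]
finger_gap: 0.018
```

Emit:
send_rows(slide=[[0,0,-10],[0,0,-30],[0,0,-40],[0,0,-20],[0,0,0]], delta_rot=[[0,0,0],[0,0,0],[0,0,0],[0,0,0],[0,0,0]], grip=[5,5,5,5,5])

```text
time: 12.02
eef_pos: [0.4186, 0.1998, 0.1032]
eef_rot: [3.139, 0.002, 2.618]
contact_force: [0.5, 0.5, -0.8]
finger_gap: 0.0173
```

Run:
```python
from h import *
s=ctrl.state();print(s['time'],s['joints'],s['eef_pos'],s['eef_rot'],s['contact_force'],s['ft_torque'],s['finger_gap'])
crop('scene','pics/s6.png',200,130,400,280,4)
for t in('knife_tip','knife_grip'):
  for n in('top','scene'):
    for r in ctrl.tip_of(n,t)[:3]: print(t,n,r['conf'],w(n,r['location']))
```

```text
12.025 [ 4.19574150e-01  3.83895958e-01  2.06099997e+00 -3.55844881e-05
  6.93267042e-01 -6.27416759e-01] [0.41861444 0.19975044 0.10323855] [3.13882956e+00 2.03189956e-03 2.61781176e+00] [ 0.48653688  0.52744568 -0.79783237] [-0.01373774 -0.01965599  0.04086014] 0.017303077271031832
knife_tip top 0.83 [0.35551064 0.4793451  0.0050113 ]
knife_tip top 0.71 [0.50999783 0.14559718 0.00985868]
knife_tip top 0.42 [ 0.42848202  0.01024644 -0.00096811]
knife_tip scene 0.86 [0.35310296 0.47643891 0.01039221]
knife_tip scene 0.66 [0.51098676 0.14555125 0.10949435]
knife_grip top 0.79 [0.30535327 0.36214576 0.00692283]
knife_grip top 0.55 [0.69757642 0.13131802 0.11655369]
knife_grip scene 0.92 [0.30866207 0.35589162 0.00798444]
knife_grip scene 0.87 [0.3944586  0.20769242 0.10943869]
```

View pics/s6.png

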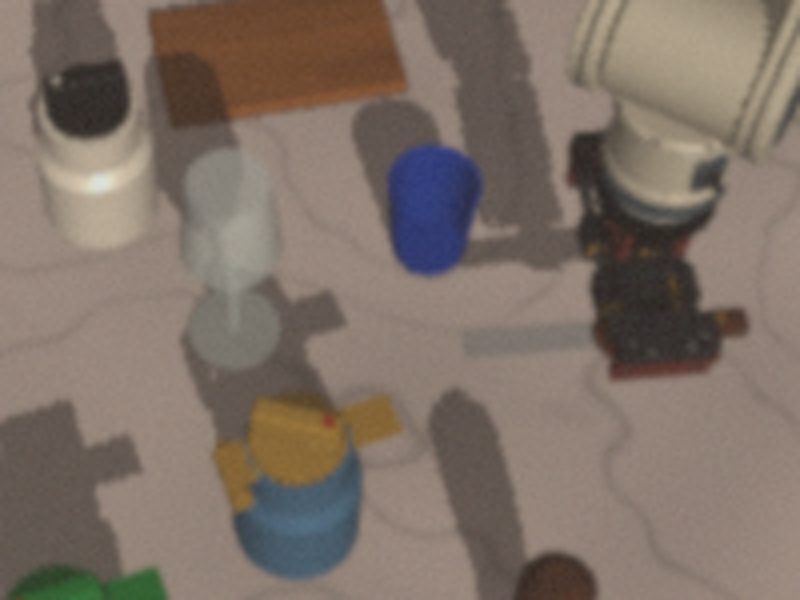

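```bash
cat >> h.py <<'E'
J0=np.array([.6545,.1465,0]); JY=-.278
RJ=R.from_euler('z',JY).as_matrix()
TIP=np.array([-.107,0,-.0075])
def RT(b): return RJ@R.from_euler('y',-b).as_matrix()@np.diag([-1.,1,-1])
def tcp_for(tip,b,t=TIP): return J0+RJ@np.array(tip)-RT(b)@t
def tipnow(t=TIP):
    p,Rm=tcp(); return RJ.T@(p+Rm@t-J0)
E
python3 - <<'E'
from h import *
print(tipnow())
p,Rm=tcp()
print(R.from_matrix(Rm.T@RT(.26)).as_rotvec())
Rt=RT(.26)
a=tcp_for([-.09,0,.106],.26); b=tcp_for([-.052,0,.106],.26)
print(a,b,(Rt.T@(a-p)*1000).round(1),(Rt.T@(b-a)*1000).round(1))
E
```

```text
[-0.13899558 -0.040699    0.10809091]
[-0.03343338 -0.26006864 -0.2442651 ]
[0.47037585 0.19904723 0.07124446] [0.50691688 0.18861877 0.07124446] [-42.   14.7  41.7] [-36.7   0.    9.8]
```

Emit:
send_rows(slide=[[0,0,0],[0,0,0],[0,0,0],[0,0,0],[0,8,21],[0,7,21],[-20,0,0],[-22,0,0]], delta_rot=[[0,0,-0.123],[0,0,-0.123],[0,-0.13,0],[0,-0.13,0],[0,0,0],[0,0,0],[0,0,0],[0,0,0]], grip=[5,5,5,5,5,5,5,5])

```text
time: 13.28
eef_pos: [0.4705, 0.1986, 0.0697]
eef_rot: [-3.137, 0.247, 2.865]
contact_force: [-0.2, 0.1, -0.3]
finger_gap: 0.0178
```

Run:
```python
from h import *
s=ctrl.state();print(s['time'],s['joints'],s['contact_force'],s['finger_gap'])
print(tipnow())
delta(tcp_for([-.09,0,.106],.26),RT(.26))
delta(tcp_for([-.052,0,.106],.26),RT(.26))
crop('scene','pics/s7.png',220,150,400,280,4.4)
for n in('top','scene'):
    for r in ctrl.tip_of(n,'knife_tip')[:3]: print(n,r['conf'],w(n,r['location']),RJ.T@(w(n,r['location'])-J0))
    for r in ctrl.tip_of(n,'lid_tab')[:3]: print('tab',n,r['conf'],w(n,r['location']),RJ.T@(w(n,r['location'])-J0))
```

```text
13.275 [ 0.48025478  0.4615946   2.09286006 -0.4130041   0.44183505 -0.45129084] [-0.18628077  0.12126566 -0.32700145] 0.017805176863911934
[-0.08934947 -0.0002782   0.10319983]
slide mm [-0.2  0.4 -1.5] rotvec [-0.0044 -0.0126  0.001 ]
slide mm [-37.    0.4   7.8] rotvec [-0.0044 -0.0126  0.001 ]
top 0.83 [0.35551064 0.4793451  0.0050113 ] [-0.37885371  0.23801338  0.0050113 ]
top 0.71 [0.50999783 0.14559718 0.00985868] [-0.13870643 -0.04052432  0.00985868]
top 0.42 [ 0.42848202  0.01024644 -0.00096811] [-0.17994782 -0.19304906 -0.00096811]
tab top 0.98 [0.78087828 0.17685428 0.11688391] [0.11319593 0.06387124 0.11688391]
tab top 0.89 [0.58648337 0.16941124 0.11623726] [-0.07169282  0.00336559  0.11623726]
scene 0.68 [0.35565298 0.47638835 0.00912537] [-0.3779054   0.23520921  0.00912537]
scene 0.5 [0.56823901 0.16904946 0.10439985] [-0.08913742 -0.00198916  0.10439985]
tab scene 0.94 [0.78334091 0.17855213 0.11479027] [0.11509806 0.06617972 0.11479027]
tab scene 0.72 [0.58552623 0.16434283 0.1206851 ] [-0.07122227 -0.0017709   0.1206851 ]
tab scene 0.63 [6.53061721e-01 1.44917430e-01 7.60589936e-05] [-9.48748672e-04 -1.91652085e-03  7.60589936e-05]
```

View pics/s7.png

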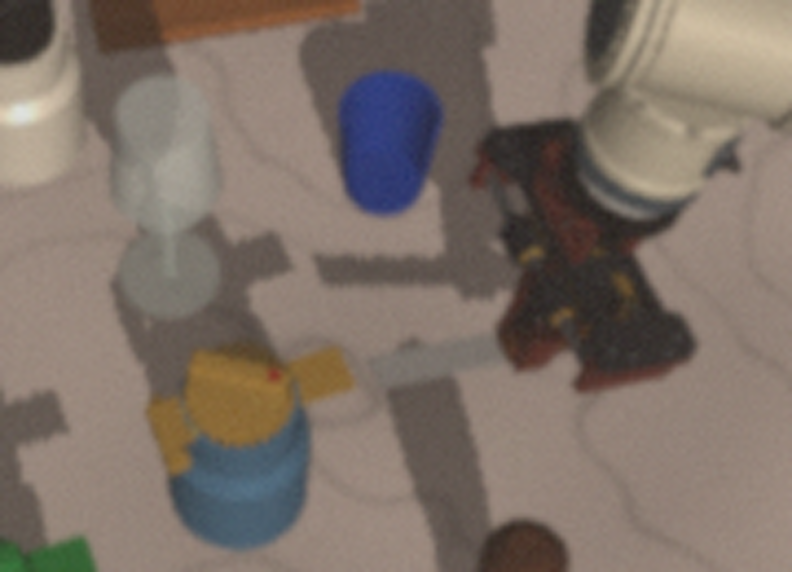

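The blade tip sits in front of and below the tab; the network agrees with kinematics, (−89, −2, 104) against (−89, 0, 103) mm. Next I insert it.

Emit:
send_rows(slide=[[-18,0,4],[-19,0,4],[0,0,0]], delta_rot=[[0,0,0],[0,0,0],[0,0,0]], grip=[5,5,5])

```text
time: 13.9
eef_pos: [0.5074, 0.1885, 0.0723]
eef_rot: [-3.139, 0.25, 2.863]
contact_force: [-0.1, -0.1, -1.0]
finger_gap: 0.018
```

```bash
cat > arc.py <<'E'
from h import *
import sys
p,Rm=tcp()
x0=tipnow(); print('tip',x0.round(4),'rot',ctrl.state()['eef_rot'])
H=np.array([.046,0,.115])
rho=float(sys.argv[1]); thN=[float(a) for a in sys.argv[2:]]
prev=x0
for th in thN:
    t=np.radians(th); n=H+np.array([-rho*np.cos(t)+.002*np.sin(t),0,rho*np.sin(t)+.002*np.cos(t)])
    print(th,n.round(4),(Rm.T@RJ@(n-prev)*1000).round(1)); prev=n
E
python3 arc.py .098 0 4 8 14 20 28 36 44 52 60 68 72
python3 -c "
from h import *
s=ctrl.state();print(s['time'],s['joints'],s['contact_force'],s['ft_torque'])"
```

```text
tip [-5.120e-02 -1.000e-04  1.061e-01] rot [-3.13915866  0.24985298  2.86256703]
0.0 [-0.052  0.     0.117] [ -1.9   0.  -10.8]
4.0 [-0.0516  0.      0.1238] [-2.1 -0.  -6.5]
8.0 [-0.0508  0.      0.1306] [-2.5 -0.  -6.4]
14.0 [-0.0486  0.      0.1406] [-4.6 -0.  -9.2]
20.0 [-0.0454  0.      0.1504] [-5.5 -0.  -8.7]
28.0 [-0.0396  0.      0.1628] [ -8.7  -0.  -10.6]
36.0 [-0.0321  0.      0.1742] [-10.1  -0.   -9.2]
44.0 [-0.0231  0.      0.1845] [-11.3  -0.   -7.7]
52.0 [-0.0128  0.      0.1935] [-12.2  -0.   -6.1]
60.0 [-0.0013  0.      0.2009] [-13.    0.   -4.3]
68.0 [0.0111 0.     0.2066] [-13.4   0.   -2.5]
72.0 [0.0176 0.     0.2088] [-6.8  0.  -0.5]
13.9 [ 0.42656612  0.4830097   2.03421156 -0.37257954  0.46181557 -0.5439026 ] [-0.09325746 -0.07544452 -1.030371  ] [0.0043691  0.17631686 0.06325874]
```

Emit:
send_rows(slide=[[-2,0,-11],[-2,0,-7],[-3,0,-6],[-5,0,-9],[0,0,0]], delta_rot=[[0,0,0],[0,0,0],[0,0,0],[0,0,0],[0,0,0]], grip=[5,5,5,5,5])

```text
time: 14.52
eef_pos: [0.5118, 0.188, 0.1087]
eef_rot: [-3.141, 0.252, 2.863]
contact_force: [0.2, -1.0, -0.9]
finger_gap: 0.018
```

```bash
python3 arc.py .098 14 20 28 36 44 52 60 68 72
python3 - <<'E'
from h import *
s=ctrl.state();print(s['time'],s['contact_force'],s['ft_torque'])
crop('scene','pics/s8.png',220,150,400,280,4.4)
E
```

```text
tip [-0.0469  0.0006  0.1427] rot [-3.14079766  0.25184113  2.86274228]
14.0 [-0.0486  0.      0.1406] [ 2.2 -0.6  1.5]
20.0 [-0.0454  0.      0.1504] [-5.5 -0.  -8.6]
28.0 [-0.0396  0.      0.1628] [ -8.7  -0.  -10.5]
36.0 [-0.0321  0.      0.1742] [-10.1  -0.   -9.2]
44.0 [-0.0231  0.      0.1845] [-11.3   0.   -7.7]
52.0 [-0.0128  0.      0.1935] [-12.2   0.   -6.1]
60.0 [-0.0013  0.      0.2009] [-13.    0.   -4.3]
68.0 [0.0111 0.     0.2066] [-13.5   0.   -2.5]
72.0 [0.0176 0.     0.2088] [-6.8  0.  -0.5]
14.525 [ 0.22001957 -1.04398754 -0.86241933] [ 0.00612866  0.23111499 -0.01004034]
```

View pics/s8.png

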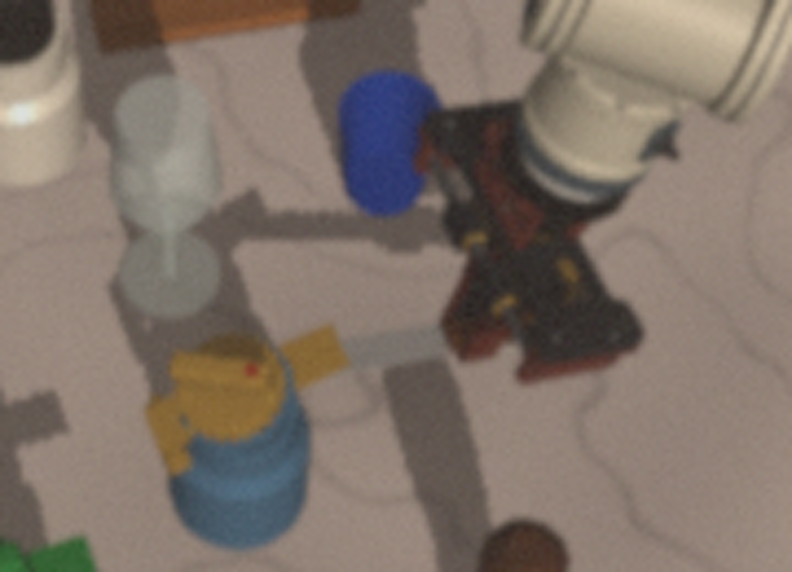

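The lid is rising: the dot has gone from (272,375) to (250,370) and the blade is under the tab. I follow the arc.

Emit:
send_rows(slide=[[-4,0,-7],[-9,0,-10],[-10,0,-9],[-11,0,-8],[0,0,0]], delta_rot=[[0,0,0],[0,0,0],[0,0,0],[0,0,0],[0,0,0]], grip=[5,5,5,5,5])

```text
time: 15.2
eef_pos: [0.5363, 0.1811, 0.1504]
eef_rot: [-3.141, 0.253, 2.862]
contact_force: [-0.4, 0.3, -0.7]
finger_gap: 0.018
```

```bash
python3 arc.py .098 36 44 52 60 68 72
python3 - <<'E'
from h import *
s=ctrl.state();print(s['time'],s['contact_force'],s['ft_torque'],s['joints'])
crop('scene','pics/s9.png',220,150,400,280,4.4)
ctrl.grab_frame('top')
for n in('top','scene'):
  for t in('lid_tab','knife_tip','knife_grip'):
    for r in ctrl.tip_of(n,t)[:3]: print(t,n,r['conf'],RJ.T@(w(n,r['location'])-J0))
E
```

```text
tip [-0.0214  0.0006  0.1844] rot [-3.14122228  0.25278096  2.86212381]
36.0 [-0.0321  0.      0.1742] [12.9 -0.7  7.2]
44.0 [-0.0231  0.      0.1845] [-11.3   0.   -7.7]
52.0 [-0.0128  0.      0.1935] [-12.3   0.   -6.1]
60.0 [-0.0013  0.      0.2009] [-13.    0.   -4.3]
68.0 [0.0111 0.     0.2066] [-13.5   0.   -2.5]
72.0 [0.0176 0.     0.2088] [-6.8  0.  -0.5]
15.2 [-0.44298953  0.29681923 -0.65210172] [0.03415886 0.18067834 0.03061909] [ 0.38965156  0.36816351  1.95374628 -0.26444228  0.6368341  -0.70293195]
lid_tab top 0.98 [0.11269715 0.06570689 0.11708789]
lid_tab top 0.62 [-0.03541237  0.00157282  0.20074196]
knife_tip top 0.88 [-0.01727093  0.00182234  0.18412523]
knife_tip top 0.81 [-0.38167092  0.23533896  0.00576682]
knife_grip top 0.76 [-0.39458232  0.10703343  0.00431613]
lid_tab scene 0.88 [-0.03547748  0.00119863  0.20191922]
lid_tab scene 0.85 [0.11093341 0.06671008 0.11334998]
knife_tip scene 0.71 [-0.02327413  0.0020021   0.18287683]
knife_tip scene 0.59 [ 0.04882648 -0.31964334  0.00093991]
knife_tip scene 0.58 [-0.37791742  0.23635758  0.00820827]
knife_grip scene 0.74 [-0.38985904  0.10541909  0.00654759]
knife_grip scene 0.72 [-0.14860751 -0.00625122  0.14821164]
```

View pics/s9.png

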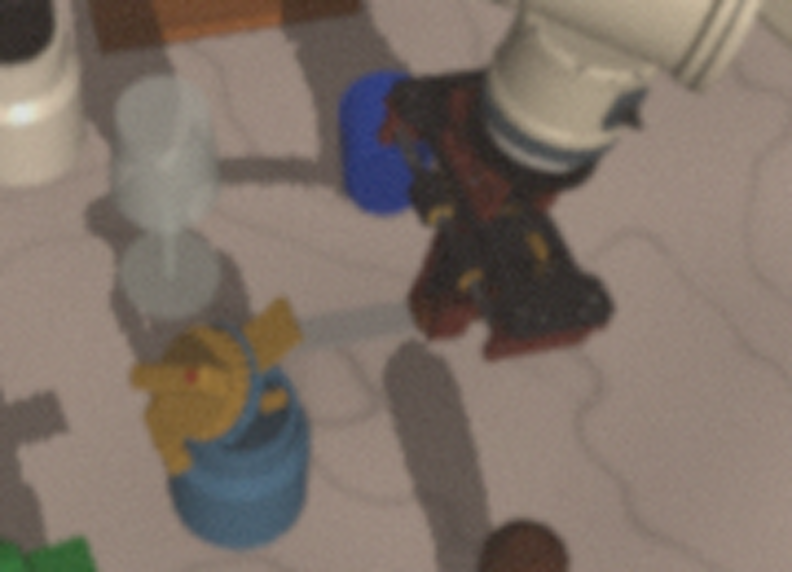

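The lid is at about 46° by both cameras, and the knife has not slipped in the grip. I continue to about 75°.

Emit:
send_rows(slide=[[-11,0,-7],[-13,0,-4],[-13,0,-3],[-10,0,-1],[-4,0,0],[0,0,0]], delta_rot=[[0,0,0],[0,0,0],[0,0,0],[0,0,0],[0,0,0],[0,0,0]], grip=[5,5,5,5,5,5])

```text
time: 16.35
eef_pos: [0.579, 0.1684, 0.1762]
eef_rot: [-3.14, 0.251, 2.863]
contact_force: [-0.3, -0.2, -1.2]
finger_gap: 0.0179
```

```bash
python3 arc.py .098 68 72 76
python3 - <<'E'
from h import *
s=ctrl.state();print(s['time'],s['contact_force'],s['ft_torque'],s['joints'])
crop('scene','pics/s10.png',220,150,400,280,4.4)
ctrl.grab_frame('top')
for n in('top','scene'):
  for t in('lid_tab','knife_tip'):
    for r in ctrl.tip_of(n,t)[:3]:
        q=RJ.T@(w(n,r['location'])-J0); print(t,n,r['conf'],q,np.degrees(np.arctan2(q[2]-.115,.046-q[0])))
E
```

```text
tip [0.0232 0.0003 0.2101] rot [-3.13968112  0.250847    2.86297647]
68.0 [0.0111 0.     0.2066] [12.5 -0.3  0.4]
72.0 [0.0176 0.     0.2088] [-6.8  0.  -0.5]
76.0 [0.0242 0.     0.2106] [-6.8  0.  -0.1]
16.35 [-0.34957903 -0.17825868 -1.20079859] [ 0.05175188  0.13110723 -0.01932822] [ 0.33786025  0.37462177  1.86133865 -0.22363037  0.71307207 -0.79872717]
lid_tab top 0.8 [0.01980594 0.00226507 0.22776065] 76.92225403312386
lid_tab top 0.28 [0.02417868 0.00077159 0.21095741] 77.18845550199524
knife_tip top 0.76 [0.02375869 0.00052717 0.20869824] 76.64674166808962
knife_tip top 0.56 [-0.38168564  0.23659694  0.00710745] -14.158625630169148
lid_tab scene 0.97 [0.11404175 0.06382597 0.11333973] -178.60221961145712
lid_tab scene 0.61 [2.08172107e-02 2.78999234e-05 2.29199568e-01] 77.56440512627829
knife_tip scene 0.67 [-0.37849704  0.23888714  0.00848287] -14.086140708626784
knife_tip scene 0.51 [ 0.02203477 -0.0007661   0.21013266] 75.8606023363133
```

View pics/s10.png

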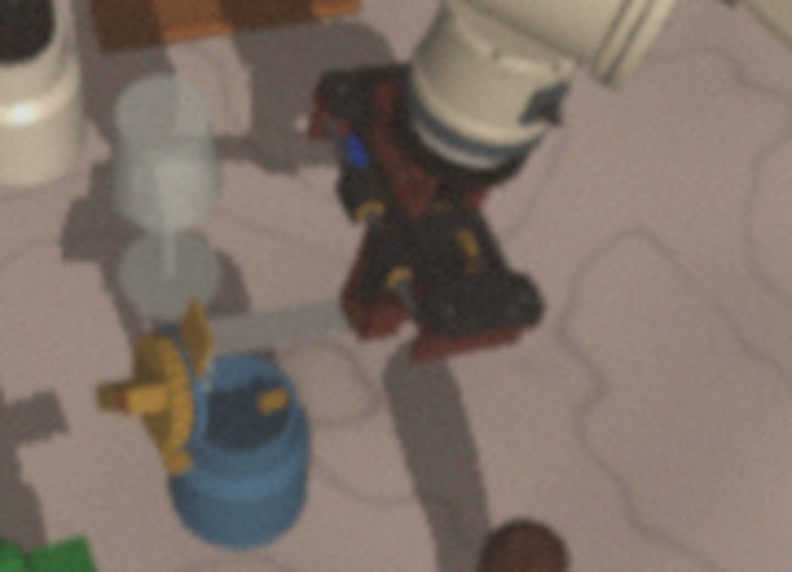

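Lid at 77° by both cameras. I retract the blade straight back, level it and lift clear.

Emit:
send_rows(slide=[[15,0,0],[40,0,0],[50,0,0],[20,0,-30],[0,0,-40],[0,0,-30]], delta_rot=[[0,0,0],[0,0,0],[0,0,0],[0,0.12,0],[0,0.13,0],[0,0,0.157]], grip=[5,5,5,5,5,5])

```text
time: 17.4
eef_pos: [0.4501, 0.2057, 0.2454]
eef_rot: [-3.14, -0.0, 2.703]
contact_force: [0.5, -0.8, -0.5]
finger_gap: 0.0179
```

Run:
```python
from h import *
s=ctrl.state();print(s['time'],s['contact_force'],s['joints'])
d=np.array([np.cos(-.435),np.sin(-.435)])
RB=R.from_euler('xyz',[np.pi,0,np.pi-.435]).as_matrix()
delta([*(np.array([.415,-.214])-.008*d),.26],RB)
crop('scene','pics/s11.png',160,80,400,280,3.3)
ctrl.grab_frame('top')
for n in('top','scene'):
  for t in('lid_tab','knife_tip','knife_grip','knife'):
    for r in ctrl.tip_of(n,t)[:3]:
        q=w(n,r['location']); p,Rm=tcp(); print(t,n,r['conf'],q,Rm.T@(q-p))
  for r in ctrl.tip_of(n,'board')[:2]: print('board',w(n,r['location']))
```

```text
17.4 [ 0.49722076 -0.7668546  -0.51006363] [ 4.05143420e-01  2.02839243e-01  1.88991409e+00 -8.84485093e-04
  1.04990010e+00 -7.26455153e-01]
slide mm [-138.5 -395.   -14.1] rotvec [-0.0013 -0.0001 -0.0038]
lid_tab top 0.85 [0.78202991 0.17698643 0.11639782] [-0.31310867  0.11365768  0.12888231]
lid_tab top 0.61 [0.67456565 0.14296774 0.23282677] [-0.23018348  0.03754754  0.01229672]
lid_tab top 0.55 [0.65189652 0.14749315 0.00225754] [-0.20717316  0.03223603  0.24281538]
knife_tip top 0.75 [0.34950805 0.475077   0.00791858] [0.20357301 0.20368258 0.23476153]
knife_tip top 0.74 [0.54781316 0.16026384 0.2570483 ] [-0.10863894  0.00048592 -0.01369909]
knife_tip top 0.67 [0.70067627 0.13580151 0.11345219] [-0.25759054  0.04278341  0.12986179]
knife_grip top 0.64 [0.30474266 0.36172042 0.00414682] [0.19604356 0.08265581 0.23825307]
board [ 0.41386052 -0.21266071  0.00331864]
lid_tab scene 0.82 [0.78156017 0.17847199 0.11454015] [-0.31332986  0.11644242  0.1268705 ]
lid_tab scene 0.61 [0.67247499 0.13795861 0.23000096] [-0.23126724  0.03326831  0.01189266]
knife_tip scene 0.96 [0.35516506 0.47845337 0.01001846] [0.19987248 0.20927623 0.2319026 ]
knife_tip scene 0.9 [0.544189   0.15768647 0.25144123] [-0.10637895 -0.00304432 -0.00900496]
knife_tip scene 0.39 [0.42764507 0.21260237 0.2501345 ] [ 0.02245154 -0.00231697 -0.00754666]
knife_grip scene 0.88 [0.42825157 0.21310361 0.24965397] [ 0.02225615 -0.00172529 -0.00688597]
knife_grip scene 0.86 [0.30462744 0.35695847 0.00750111] [0.19473186 0.07757915 0.23514314]
knife scene 0.58 [0.45390022 0.20063787 0.24271913] [-0.00607976 -0.00232509  0.00026384]
knife scene 0.57 [ 3.14161825e-01  3.86004126e-01 -2.78691307e-04] [0.19861951 0.10769735 0.24301614]
board [ 4.12728521e-01 -2.16934552e-01  2.66594341e-04]
board [0.69487036 0.13248635 0.11764598]
```

View pics/s11.png

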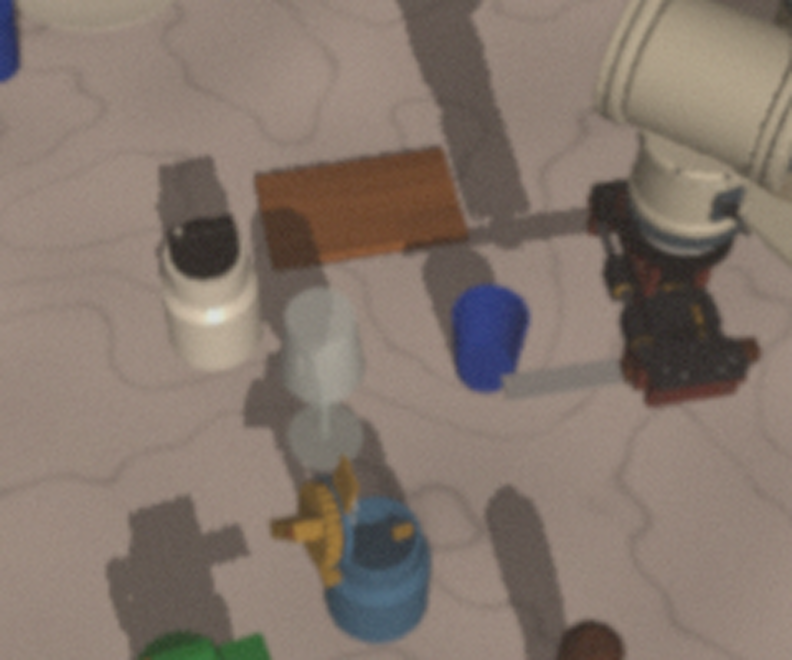

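The lid stays open after the blade withdraws and the knife is level in the grip. I carry it over the board.

Emit:
send_rows(slide=[[-17,-49,-2],[-17,-50,-2],[-17,-50,-2],[-17,-50,-2],[-18,-49,-2],[-18,-49,-2],[-17,-49,-2],[-17,-49,0]], delta_rot=[[0,0,0],[0,0,0],[0,0,0],[0,0,0],[0,0,0],[0,0,0],[0,0,0],[0,0,0]], grip=[5,5,5,5,5,5,5,5])

```text
time: 19.0
eef_pos: [0.4078, -0.2127, 0.2589]
eef_rot: [-3.139, 0.001, 2.706]
contact_force: [1.2, 0.8, -0.2]
finger_gap: 0.0178
```

Run:
```python
from h import *
s=ctrl.state();print(s['time'],s['contact_force'],s['joints'],s['finger_gap'])
d=np.array([np.cos(-.435),np.sin(-.435)])
RB=R.from_euler('xyz',[np.pi,0,np.pi-.435]).as_matrix()
delta([*(np.array([.414,-.214])-.008*d),.0165],RB)
```

```text
19.0 [ 1.22818404  0.75984718 -0.17840859] [-0.50499963  0.12908845  1.94623424 -0.00259066  1.06525782 -1.63863746] 0.017831563501590982
slide mm [  2.1   1.9 242.4] rotvec [-0.0023  0.0009 -0.0009]
```

Emit:
send_rows(slide=[[2,2,50],[0,0,55],[0,0,55],[0,0,45],[0,0,22],[0,0,0]], delta_rot=[[0,0,0],[0,0,0],[0,0,0],[0,0,0],[0,0,0],[0,0,0]], grip=[5,5,5,5,5,5])

```text
time: 19.75
eef_pos: [0.4059, -0.2081, 0.0303]
eef_rot: [-3.139, -0.004, 2.706]
contact_force: [-1.0, -0.2, -0.5]
finger_gap: 0.0177
```

Run:
```python
from h import *
s=ctrl.state();print(s['time'],s['contact_force'],s['joints'],s['finger_gap'])
d=np.array([np.cos(-.435),np.sin(-.435)])
RB=R.from_euler('xyz',[np.pi,0,np.pi-.435]).as_matrix()
delta([*(np.array([.414,-.214])-.008*d),.0165],RB)
crop('scene','pics/s12.png',160,80,400,280,3.3)
crop('top','pics/t12.png',220,140,460,360,3)
for n in('top','scene'):
  for t in('knife_tip','knife_grip','knife'):
    for r in ctrl.tip_of(n,t)[:2]:
        q=w(n,r['location']); p,Rm=tcp(); print(t,n,r['conf'],q,Rm.T@(q-p))
```

```text
19.75 [-0.98264098 -0.24278017 -0.45074601] [-0.49829382  0.52686699  2.09417814 -0.00469538  0.52402296 -1.62926587] 0.01772468023569251
slide mm [-1.9 -1.9 13.8] rotvec [-0.0021 -0.0036 -0.0008]
knife_tip top 0.68 [ 0.50517778 -0.25433942  0.0370068 ] [-0.10747874  0.00010762 -0.00418256]
knife_tip top 0.58 [0.35544112 0.47994737 0.00651211] [0.33831833 0.60259794 0.02407483]
knife_grip top 0.81 [0.30600468 0.36525698 0.00357231] [0.33494431 0.47776931 0.02732052]
knife_grip top 0.72 [ 0.38560556 -0.19457227  0.04065958] [ 0.02632411  0.00381051 -0.00785304]
knife top 0.83 [0.31398107 0.38929235 0.0012727 ] [0.33785529 0.50293278 0.02952416]
knife top 0.76 [ 0.4170519  -0.21140143  0.02796756] [-0.00925954  0.00185506  0.00499568]
knife_tip scene 0.55 [0.35628637 0.4789848  0.00874165] [0.33730401 0.60206587 0.02181546]
knife_tip scene 0.52 [ 0.50173633 -0.25340201  0.03842095] [-0.10385495 -0.00049091 -0.00522326]
knife_grip scene 0.96 [0.30524003 0.35661185 0.00780867] [0.33181034 0.4695427  0.02306761]
knife_grip scene 0.78 [ 0.38330275 -0.20300157  0.0393005 ] [ 0.02465501 -0.00483356 -0.00652063]
knife scene 0.77 [ 0.31372307  0.3872776  -0.00148109] [0.33687953 0.50096825 0.03222648]
knife scene 0.63 [ 0.41247055 -0.21520063  0.02809548] [-0.00706679 -0.00355509  0.0046043 ]
```

View pics/s12.png

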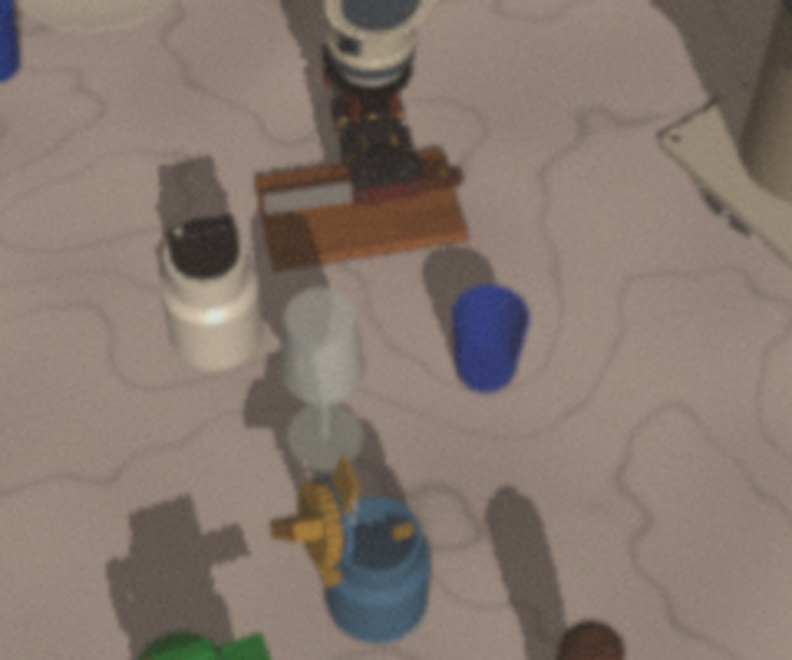

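The knife is over the board at crop (265–460, 165–200). I lower it the last 13 mm and check for contact.

Emit:
send_rows(slide=[[0,0,8],[0,0,4],[0,0,1],[0,0,0]], delta_rot=[[0,0,0],[0,0,0],[0,0,0],[0,0,0]], grip=[5,5,5,5])

```text
time: 20.65
eef_pos: [0.4069, -0.2087, 0.0186]
eef_rot: [-3.139, -0.0, 2.706]
contact_force: [-0.1, 0.2, -0.1]
finger_gap: 0.0176
```

Emit:
send_rows(slide=[[0,0,1],[0,0,1],[0,0,0]], delta_rot=[[0,0,0],[0,0,0],[0,0,0]], grip=[5,5,5])

```text
time: 21.02
eef_pos: [0.407, -0.2087, 0.0168]
eef_rot: [-3.139, 0.0, 2.706]
contact_force: [0.2, 0.7, -1.0]
finger_gap: 0.0176
```

Emit:
send_rows(slide=[[0,0,0],[0,0,0],[0,0,0],[0,0,0],[0,0,-20],[0,0,-50],[0,0,-60],[0,0,-60]], delta_rot=[[0,0,0],[0,0,0],[0,0,0],[0,0,0],[0,0,0],[0,0,0],[0,0,0],[0,0,0]], grip=[25,35,45,45,45,45,45,45])

```text
time: 22.02
eef_pos: [0.4067, -0.2081, 0.2086]
eef_rot: [-3.139, -0.0, 2.706]
contact_force: [1.2, -0.4, 0.5]
finger_gap: 0.0452
```

Run:
```python
from h import *
s=ctrl.state();print(s['time'],s['contact_force'],s['joints'],s['finger_gap'],s['eef_pos'])
crop('scene','pics/s13.png',160,80,400,280,3.3)
crop('top','pics/t13.png',150,140,460,360,2.5)
for n in('top','scene'):
  for t in('knife_tip','knife_grip','knife','lid_tab','wine_glass','tumbler','pepper_mill','white_jar'):
    for r in ctrl.tip_of(n,t)[:2]:
        q=w(n,r['location']); print(t,n,round(r['conf'],2),q.round(4), np.degrees(np.arctan2(q[2]-.115,.046-(RJ.T@(q-J0))[0])).round(1) if t=='lid_tab' else '')
```

```text
22.025 [ 1.24731552 -0.38288014  0.50853808] [-0.49734391  0.19465225  2.00138287 -0.00287904  0.94551697 -1.63049355] 0.045201633229904364 [ 0.40673912 -0.20808393  0.20857633]
knife_tip top 0.78 [0.3521 0.479  0.0078] 
knife_tip top 0.67 [ 0.5036 -0.2545  0.0197] 
knife_grip top 0.7 [ 0.389  -0.1966  0.0258] 
knife_grip top 0.65 [0.3042 0.361  0.0039] 
knife top 0.92 [0.3146 0.3886 0.0016] 
knife top 0.81 [ 0.4158 -0.2128  0.0143] 
lid_tab top 0.85 [0.6734 0.1416 0.2281] 76.8
lid_tab top 0.59 [0.7808 0.1782 0.1186] 176.9
wine_glass top 0.64 [ 0.5977 -0.0084  0.004 ] 
tumbler top 0.72 [ 0.5039 -0.2562  0.0229] 
tumbler top 0.58 [4.29e-01 1.25e-02 4.00e-04] 
pepper_mill top 0.72 [ 0.5896  0.3342 -0.0011] 
pepper_mill top 0.4 [ 0.5019 -0.2548  0.0211] 
white_jar top 0.61 [ 0.6169 -0.1767  0.0032] 
knife_tip scene 0.9 [0.3554 0.4766 0.006 ] 
knife_tip scene 0.66 [0.6902 0.1334 0.1604] 
knife_grip scene 0.71 [0.3039 0.353  0.0084] 
knife_grip scene 0.53 [ 0.3843 -0.2007  0.023 ] 
knife scene 0.88 [ 3.125e-01  3.872e-01 -1.000e-04] 
knife scene 0.55 [ 0.4141 -0.2171  0.0109] 
lid_tab scene 0.96 [0.6715 0.1397 0.2301] 76.4
lid_tab scene 0.85 [0.7816 0.1801 0.1139] -179.1
wine_glass scene 0.25 [ 0.411  -0.217   0.0019] 
tumbler scene 0.95 [ 0.4304  0.0078 -0.0007] 
pepper_mill scene 0.64 [0.5864 0.338  0.0021] 
white_jar scene 0.88 [ 6.123e-01 -1.730e-01 -1.000e-04] 
white_jar scene 0.65 [0.6929 0.1313 0.1178]
```

View pics/s13.png

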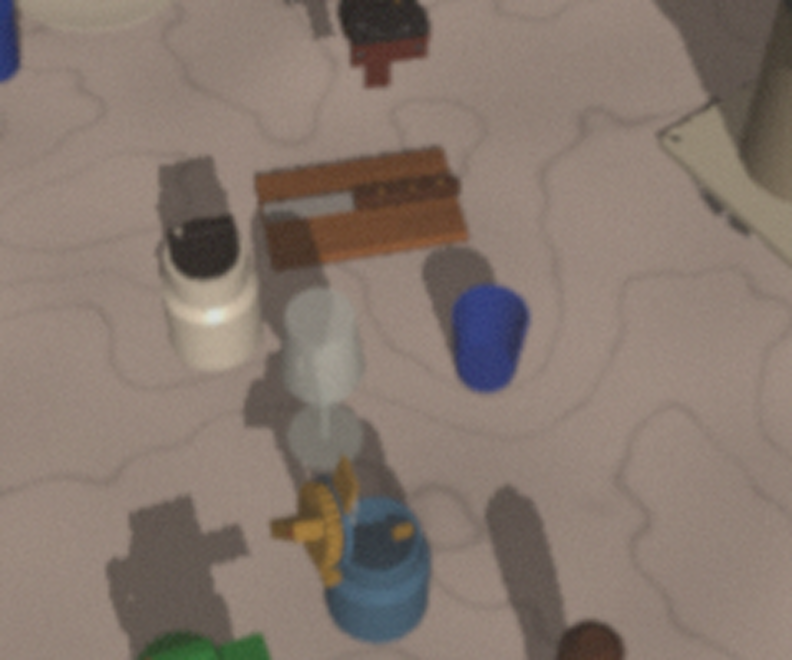

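View pics/t13.png

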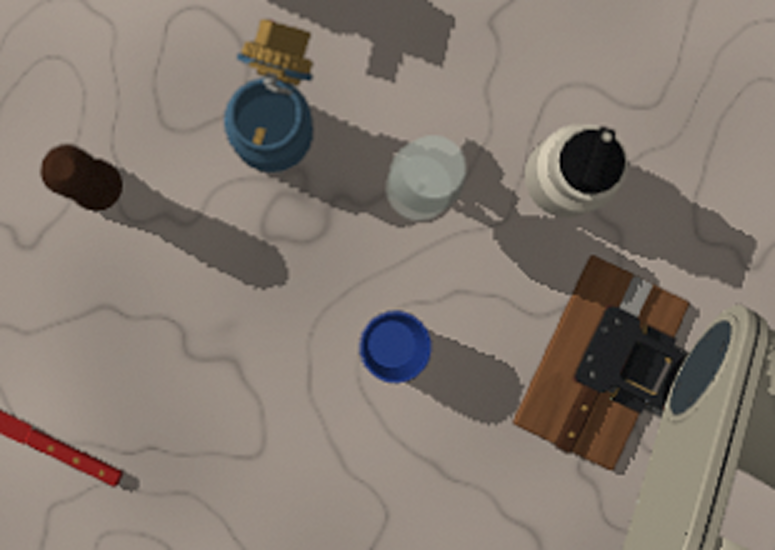

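The scene shows the knife flat on the board (crop 265–458, 178–212) and the lid standing open at about 76.5°. The bystanders are where they were and the gripper is clear. I hand the job in.

```bash
python3 -c "
from rig import ctrl
print(ctrl.close_job(), ctrl.state()['time'])"
```

```text
the job is handed in; nothing more can be done
the job is handed in; nothing more can be done
```

I opened the blue jar as asked and handed the job in at about 23 s of the 72 s allowed; no verdict was reported.

- **Cap:** I turned it anticlockwise in a single grip to about 2.5 rad (measured 2.53 from the wrist, 2.63 from the picture). The thread lets go at about 2.3.
- **Lid:** I levered it up with the knife blade under the front tab. After the blade was withdrawn it stayed at about 76–77°, by both cameras.
- **Knife:** It lies flat and centred on the board. The last networks put its underside at 11–14 mm and its tip at about 20 mm; a knife lying flat on the board would show 14 and 22 mm.
- **Bystanders:** The white jar, tumbler and pepper mill were found within about 6 mm of where they started. Wrist force stayed at a few N in every reading.

Two network reports disagreed in the last check. The scene camera gave only a false, low-confidence hit for the wine glass, but the top camera and both pictures show it standing in its place. Another false hit placed the tumbler on the knife, where the pictures show nothing of the sort.

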